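Shut and lock the needle drawer

TASK

Put the felting needles safely away: push the chest's open drawer fully home until it clicks past its catch and seats, without slamming it. Then swing the red lever on the chest's top through its quarter turn and press it firmly up against the end stop that is hidden in the black cover, so that its claw holds the drawer, but do not force it. Leave everything else on the table and on the chest where it stands, and let go.

Things in the scene. Friction and masses are not known exactly. Their poses are not given: they have to be found in the camera images.
- chest: plywood chest, 240 mm deep (x), 300 wide (y), 120 high, fixed. Origin: under its centre, on the table; x points from its front (drawer side, towards the robot) to its back, y to its left seen from the robot, z up
- drawer (a joint): opening of the drawer in m: 0 shut and seated, grows as it comes out along the chest's -x; starts 0.05 to 0.08 open. Friction about 2 N; a sprung catch resists with some 3 to 10 N more from about 23 to 10 mm before home; nearer than that it pulls the drawer home and holds it
- drawer_face (a point): on the outside of the drawer's lilac front panel, mid-width, 80 mm above the table. Panel 290 mm wide, flat, upright, 16 to 112 mm above the table; shut, its face is 12 mm in front of the chest. A pull strip 110 mm long sticks out 14 mm at 33 to 43 mm height; a steel keeper pin (10 mm diameter) stands on its top edge 14 mm left of the middle, up to 146 mm height
- lever: lever on the chest's top. Origin: on its upright pivot at the height of the chest's top, 30 mm behind its front, mid-width; x along the red handle to the knob, z up. Bar 16 mm wide; bar and hub reach 27 mm up; a claw sticks out 55 mm the other way. Starts pointing to the chest's left (+y) or up to 17 degrees on; swings clockwise from above until it points to the chest's back and meets the stop
- lever_knob (a point): top centre of the upright red knob at the handle's end, 85 mm from the pivot: a cylinder, 20 mm diameter, from the bar to 66 mm above the chest's top. The lever stays where it is left; friction takes 5 to 6 N at the knob; more than 40 N from the robot damages it
- cover: black cover on the chest's top, 30 x 54 mm, 37 mm tall, behind the pivot and to the right of where the handle ends; the bar runs in under its roof. Origin: on the lever's pivot at the chest's top, axes as the chest's. The stop inside it cannot be seen and is set differently each time: the bar meets it when the handle points within 9 degrees either side of the chest's +x, so it has to be felt
- jar: amber glass jar with a wooden lid, 52 mm across, 70 mm tall, standing on the chest's top at its right rear (origin: centre of its underside); leave it alone
- pad: mint green foam pad, 75 x 60 x 30 mm, lying on the chest's top at its left rear (origin: centre of its underside); leave it alone
- tin: yellow-sleeved steel tin, 66 mm across, 100 mm tall, standing on the table to the left of the drawer (origin: centre of its underside); leave it alone
- mug: blue mug, 80 mm across, 90 mm tall, standing on the table to the right of the drawer (origin: centre of its underside); leave it alone
- foam: mint green foam block, 170 x 120 x 45 mm, on the table (origin: centre of its underside); leave it alone
- block: dark grey foam block, 140 x 90 x 50 mm, on the table (origin: centre of its underside); leave it alone
- slab: tan flat case, 150 x 75 x 10 mm, lying on the table (origin: centre of its underside); leave it alone
- brush: brush lying on the table (origin: in its handle); leave it alone

How it is judged:
By the outcome, as a careful person would: the job done as asked, in the order asked, and still so for the second after the job is handed in, with the robot touching nothing.
It also fails if it takes over 58 s, if anything falls off the work surface, if the arm or the gripper's body presses on something with over 40 N, if the wrist force passes 120 N, or if a joint passes its speed limit or range.

ROBOT

A 6-joint arm with a two-finger parallel gripper is mounted at the origin on the work surface. World frame = base frame: x ahead of the robot, y to its left, z up, the work surface at z = 0. Lengths are in m, angles in degrees, forces in N, time in s.
With the tool pointing down it reaches from about 0.4 to 0.825 m from the base axis. Payload 7 kg.
Tool frame: the origin (TCP) lies at the very end of the fingers, on their centre line; the grasp point (between the pads) lies r.pinch_z behind it (r.pinch_z is the distance from the TCP to the grasp point, in m); z points along the fingers, y is the direction in which the jaws open and shut (so a half turn about z gives the same grasp; the last joint's range is limited). The gripper opens to 88 mm and grips with 3 to 60 N. Pads are 19 mm wide; open, the fingers measure 130 mm over their backs; the gripper's body (78 mm by 193 mm) begins 47 mm behind the grasp point.
Start: joints at [89.903, 20.546, 0.682, 0, -70.136, -16.507], TCP at [0.193, 0.647, 0.227] pointing down, gripper open.
Joint ranges: [-176.03, 176.03], [-82.01, 121.73], [-58.28, 71.71], [-173.87, 95.51], [-174.79, -0.11], [-173.66, 173.66]. Speed limits (degrees/s): [136.94, 136.94, 172.46, 180, 180, 180].

INTERFACE

Orientations are given as [roll, pitch, yaw] about the fixed x, y, z axes, in that order (R = Rz(yaw) Ry(pitch) Rx(roll)).
In Python, from plant import r gives the robot as it stands. The module is installed in compiled form; this text tells all that it offers.
- The arm moves only by the tool servo_tool, never from a script. Its argument "steps" is a list of rows, each a list of 5 numbers: the finger opening in cm, from 0 to 8.76, then the shift along the tool's x, y, z in cm, then the turn about the tool's z in degrees. In form: [[fingers, x, y, z, spin], ...]. A call has 1 to 8 rows; each row shifts and turns the commanded pose from where the row before left it, along the tool's axes as they then stand; what a row does not reach is not made up. A row lasts 1/8 s, in which the tool goes at most 62.5 mm and 10.7 degrees, less where a joint would pass 70% of its speed; a pose out of reach is approached as far as the arm can. A call with a gripper value outside its range is refused whole. The fingers move at their own pace and stop on an object; "squeeze" is the grip in N (left out, the last holds). Time passes only in rows, so rows that do not move let the fingers close. It gives the time, the measured TCP pose, the force and the opening at its end, in the units of the state.
- r.get_state(): the state, without advancing time (a new reading comes with each control period).
- r.capture(name): name is "scene" or "top"; returns the picture (480x640x3 uint8, red, green, blue); there is no depth.
- r.calibration(name): a dict with "K" (3x3 intrinsics, pixels), "rvec" (rotation vector, rad) and "tvec" (3), from world to camera coordinates, as OpenCV has them. Camera axes: x right, y down, z forward; pixel columns grow to the right and rows downward; lengths in m; the calibration is good to about 2 mm. A picture is of the moment at which its call begins. calibration takes no time and is no camera call.
- r.close_job(): hands the job in, once; it reports no verdict.
The state is a dict: "time_s": time; "joints": joint angles; "qd": joint speeds; "joint_torque": joint torques, N m; "tcp_pos": TCP position; "eef_rot": TCP orientation; "contact_force": force on the tool from outside, world axes, zero at the start; "moment": the same for the moment, N m; "gripper_width": finger opening in m.
Only numpy, scipy, OpenCV 4.12 (cv2) and the standard library are available. Lean on these libraries where they do the work, as an engineer would, in place of code of your own. Each camera call takes 0.05 s, during which the arm holds its last target.

## Working session

There is one attempt and no reset: what is moved stays moved. The work goes in short steps, Python scripts to look and compute and a tool call to move; the robot and the scene stay as the last step left them, time stands still between calls to the robot, and variables do not carry over. Pictures are saved under pics/ and viewed, and the job is handed in when it is done.

Besides the shell and the picture viewer there is one more tool, called after "Call:" by a JSON object that holds its "fn" and its "kwargs", one argument or row to a line. servo_tool: Moves the arm, as the interface text tells. Its arguments: {"type":"object","properties":{"steps":{"type":"array","items":{"type":"array","items":{"type":"number"}}},"squeeze":{"type":"number"}},"required":["steps"]}

```bash
mkdir -p pics
python3 - <<'E'
from plant import r
import cv2
s=r.get_state();print(s, r.pinch_z)
for n in("scene","top"):
    im=r.capture(n);cv2.imwrite(f"pics/{n}0.png",im[:,:,::-1]);print(n,r.calibration(n))
E
```

```text
{'time_s': 0.0, 'joints': array([ 8.99020279e+01,  2.05925680e+01,  6.35129887e-01, -1.90546881e-02,
       -7.01356122e+01, -1.65066843e+01]), 'qd': array([-0.07958388, -0.04189653,  0.11937395,  0.02337134, -0.02238707,
       -0.00364061]), 'joint_torque': array([ 1.72301275e-04, -5.82718384e+01,  2.93053293e+01,  6.99734464e+00,
        6.72531605e-03, -1.66050236e-04]), 'tcp_pos': array([0.19278731, 0.64638963, 0.22562355]), 'eef_rot': array([ 1.79905695e+02, -9.26613846e-03, -1.66111380e+01]), 'contact_force': array([-0.72667902,  0.21276875,  0.09580988]), 'moment': array([ 2.19253896e-02, -2.92119545e-02, -5.52647383e-05]), 'gripper_width': 0.08769244796913434} 0.0188
scene {'K': array([[440.93177686,   0.        , 323.29660578],
       [  0.        , 440.93177686, 233.30009822],
       [  0.        ,   0.        ,   1.        ]]), 'rvec': array([ 1.72025723,  2.06059198, -0.61773935]), 'tvec': array([ 0.15836664, -0.34150743,  1.69881415])}
top {'K': array([[540.74202227,   0.        , 319.7681197 ],
       [  0.        , 540.74202227, 241.89614469],
       [  0.        ,   0.        ,   1.        ]]), 'rvec': array([ 2.14229734, -2.19834632,  0.11290052]), 'tvec': array([-0.03489567,  0.5410162 ,  1.64599035])}
```

View pics/scene0.png

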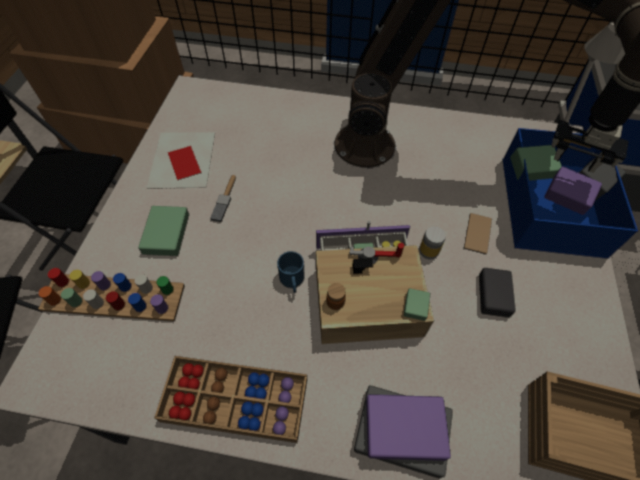

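View pics/top0.png

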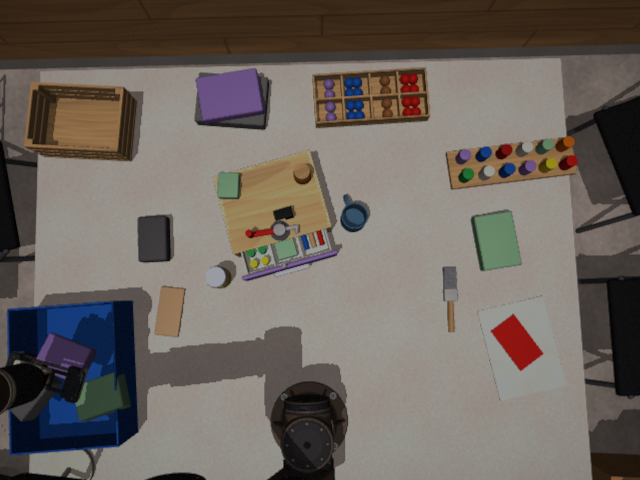

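```bash
cat > h.py <<'E'
import numpy as np,cv2
from plant import r
def cal(n):
    c=r.calibration(n);return c["K"],cv2.Rodrigues(c["rvec"])[0],c["tvec"].ravel()
def px2plane(n,uv,z):
    K,R,t=cal(n);d=R.T@np.linalg.inv(K)@np.array([uv[0],uv[1],1.]);o=-R.T@t
    return o+d*(z-o[2])/d[2]
def proj(n,P):
    c=r.calibration(n);return cv2.projectPoints(np.array(P,float).reshape(-1,3),c["rvec"],c["tvec"],c["K"],None)[0].reshape(-1,2)
def tri(a,b):
    A=[];B=[]
    for n,uv in(("scene",a),("top",b)):
        K,R,t=cal(n);d=R.T@np.linalg.inv(K)@np.array([*uv,1.]);d/=np.linalg.norm(d);o=-R.T@t
        M=np.eye(3)-np.outer(d,d);A.append(M);B.append(M@o)
    return np.linalg.solve(sum(A),sum(B))
def crop(n,im,x0,y0,x1,y1,f,name):
    c=cv2.resize(im[y0:y1,x0:x1],None,fx=f,fy=f,interpolation=cv2.INTER_CUBIC);cv2.imwrite(name,c)
E
python3 - <<'E'
from h import *
a=cv2.imread("pics/top0.png");crop("top",a,200,140,360,290,5,"pics/t0c.png")
a=cv2.imread("pics/scene0.png");crop("s",a,300,210,460,350,5,"pics/s0c.png")
E
```

```text
(no output)
```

View pics/t0c.png

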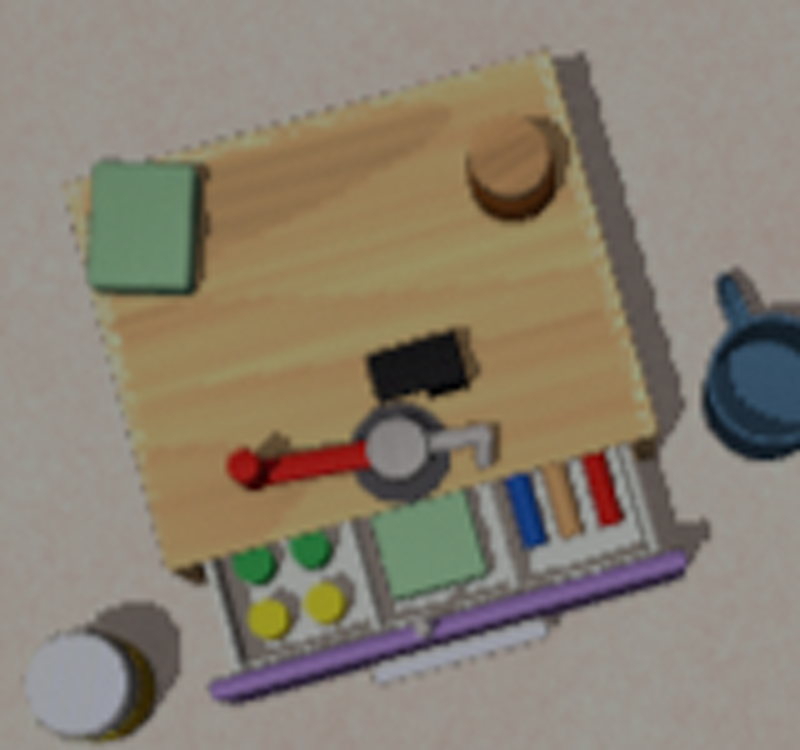

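View pics/s0c.png

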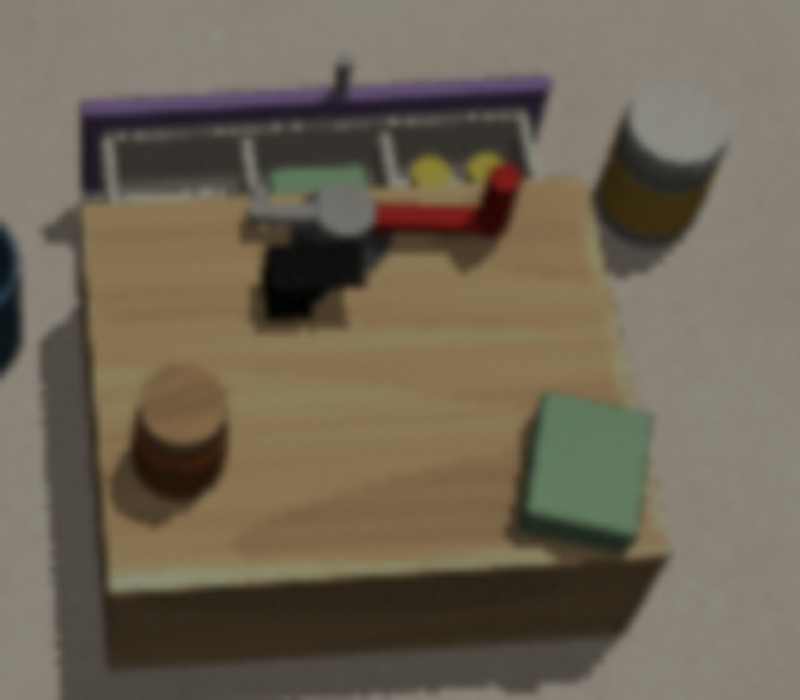

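Run:
```python
from h import *
T=lambda x,y:((x+.5)/5-.5+200,(y+.5)/5-.5+140)
S=lambda x,y:((x+.5)/5-.5+300,(y+.5)/5-.5+210)
C=[px2plane("top",T(*p),.12)[:2] for p in[(548,52),(655,432),(170,570),(68,184)]]
br,fr,fl,bl=C;print(C)
for a,b in((bl,fl),(br,fr),(bl,br),(fl,fr)):print(np.linalg.norm(a-b))
# procrustes
M=np.array([[.12,-.15],[-.12,-.15],[-.12,.15],[.12,.15]]);Cc=np.array(C);c=Cc.mean(0);D=Cc-c
th=np.arctan2((M[:,0]*D[:,1]-M[:,1]*D[:,0]).sum(),(M*D).sum());print("chest",c,np.degrees(th))
Cs=np.array([px2plane("scene",S(*p),.12)[:2] for p in[(108,590),(85,205),(585,180),(665,553)]])
D=Cs-Cs.mean(0);print("scene chest",Cs.mean(0),np.degrees(np.arctan2((M[:,0]*D[:,1]-M[:,1]*D[:,0]).sum(),(M*D).sum())))
R=np.array([[np.cos(th),-np.sin(th)],[np.sin(th),np.cos(th)]])
loc=lambda p:R.T@(p[:2]-c)
k=px2plane("top",T(245,466),.186);print("knob",k,loc(k));k2=tri(S(507,177),T(245,466));print(k2,loc(k2))
h=px2plane("top",T(396,447),.150);print("hub",h,loc(h))
print("lever ang (chest)",np.degrees(np.arctan2(*(loc(k2)-np.array([-.09,0]))[::-1])))
for p in((213,690),(685,562)):q=px2plane("top",T(*p),.112);print("panel",q,loc(q))
for p in((82,103),(550,80)):q=px2plane("scene",S(*p),.112);print("panel s",q,loc(q))
q=tri(S(344,65),T(425,628));print("pin",q,loc(q))
for n,p,z in(("jar",(510,155),.19),("pad",(147,227),.15),("tin",(80,685),.1),("mug",(775,385),.09),):
    q=px2plane("top",T(*p),z);print(n,q,loc(q))
for p in((366,355),(465,330),(470,385),(375,400)):q=px2plane("top",T(*p),.157);print("cover",loc(q)+[.09,0])
```

```text
[array([ 0.8059732 , -0.02418955]), array([ 0.57653089, -0.08145839]), array([0.50270193, 0.20355794]), array([0.73335969, 0.26165009])]
0.23786067556059723
0.23648149119203138
0.2949186634816
0.29442320631358626
chest [0.65464143 0.08989002] 14.265585656592195
scene chest [0.6572675  0.09149344] 13.905513051560732
knob [0.55458019 0.15061324 0.186     ] [-0.08201251  0.08350754]
[0.55504154 0.15310211 0.18204233] [-0.08095209  0.08580598]
hub [0.56774126 0.06834418 0.15      ] [-0.08952976  0.00053222]
lever ang (chest) 83.98062149500045
panel [0.43249225 0.18041606 0.112     ] [-0.19299182  0.14247589]
panel [ 0.50029374 -0.09709943  0.112     ] [-0.19566557 -0.14318954]
panel s [ 0.50202109 -0.09566287  0.112     ] [-0.19363749 -0.14222293]
panel s [0.43266879 0.18309388 0.112     ] [-0.19216086  0.14502763]
pin [0.46383932 0.0557849  0.13825552] [-0.1933226   0.01396342]
jar [ 0.72750959 -0.00207436  0.19      ] [ 0.04795962 -0.1070845 ]
pad [0.69989939 0.21024189 0.15      ] [0.07351913 0.10548836]
tin [0.43791903 0.26024367 0.1       ] [-0.1680615   0.21850468]
mug [ 0.60696802 -0.15480534  0.09      ] [-0.10650043 -0.22540238]
cover [0.05548664 0.00278949]
cover [ 0.05407295 -0.05578791]
cover [ 0.02252516 -0.05003938]
cover [0.02892502 0.00468244]
```

Call:
{"fn": "servo_tool", "kwargs": {
  "steps": [
    [0,0,0,0,-7.7],
    [0,0,0,0,-7.7],
    [0,0,0,0,-7.7],
    [0,0,0,0,-7.7],
    [0,0.4,4,0,0],
    [0,0.5,4,0,0],
    [0,0.5,4,0,0],
    [0,0.5,4,0,0]
  ],
  "squeeze": 20
}}

```text
time_s: 1.1
tcp_pos: [0.2508, 0.4949, 0.2262]
eef_rot: [180.0, 0.0, 14.2]
contact_force: [0.4, -0.2, 0.1]
gripper_width: 0.013
```

Call:
{"fn": "servo_tool", "kwargs": {
  "steps": [
    [0,0.4,4,0,0],
    [0,0.5,4,0,0],
    [0,0.5,4,0,0],
    [0,0.5,4,0,0],
    [0,0.4,4,0,0],
    [0,0.5,4,0,0],
    [0,0.5,4,0,0],
    [0,0.5,4,0,0]
  ]
}}

```text
time_s: 2.1
tcp_pos: [0.3659, 0.1941, 0.2265]
eef_rot: [-180.0, 0.0, 14.2]
contact_force: [0.9, 0.1, 0.3]
gripper_width: 0.0004
```

Call:
{"fn": "servo_tool", "kwargs": {
  "steps": [
    [0,0.5,4.0,0,0],
    [0,0.5,4.0,0,0],
    [0,0.5,4,0,0],
    [0,0.5,4,0,0],
    [0,0,2.6,0,0],
    [0,0,0,3,0],
    [0,0,0,3,0],
    [0,0,0,0,0]
  ]
}}

```text
time_s: 3.1
tcp_pos: [0.4292, 0.0192, 0.1648]
eef_rot: [180.0, 0.3, 14.2]
contact_force: [0.5, -0.1, -0.2]
gripper_width: 0.0005
```

Run:
```python
from h import *
im=r.capture("scene")[:,:,::-1];crop("s",im,290,120,450,320,3,"pics/s1.png")
im=r.capture("top")[:,:,::-1];crop("s",im,200,140,360,340,3,"pics/t1.png")
s=r.get_state();print(s["time_s"],s["tcp_pos"],s["joints"])
```

```text
3.2 [0.43120553 0.0200913  0.16723801] [ 2.90726781e+01 -4.05409967e-02 -3.34412437e+01  3.10358660e-02
 -5.66032031e+01  7.51304290e+01]
```

View pics/s1.png

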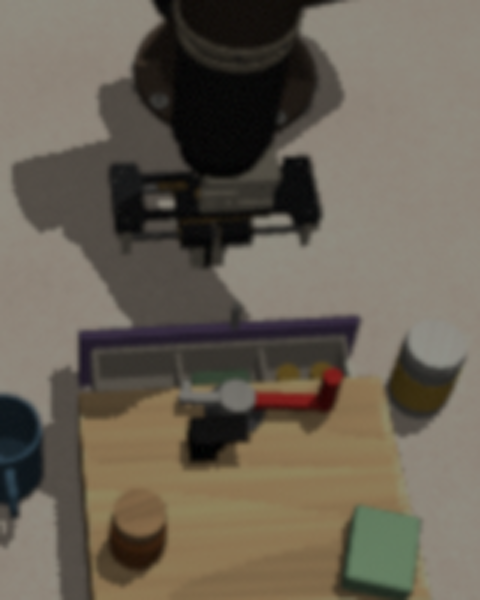

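View pics/t1.png

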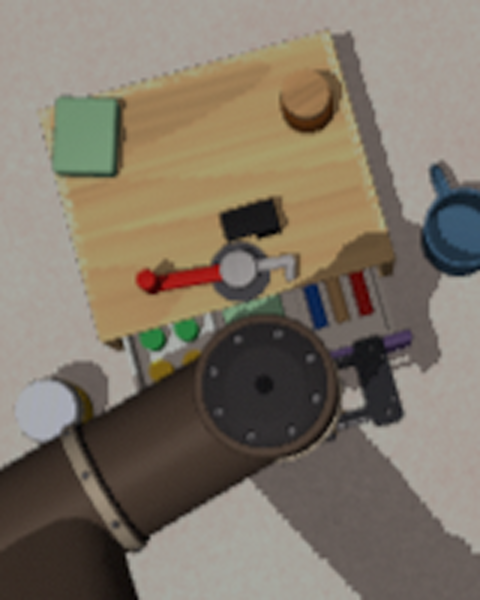

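Call:
{"fn": "servo_tool", "kwargs": {
  "steps": [
    [0,0,0,2.5,0],
    [0,0,0,2.5,0],
    [0,0,0,2.4,0],
    [0,0,0,0,0],
    [0,0.8,0,0,0],
    [0,0.8,0,0,0],
    [0,0.4,0,0,0],
    [0,0.4,0,0,0]
  ]
}}

```text
time_s: 4.2
tcp_pos: [0.4545, 0.026, 0.0928]
eef_rot: [-180.0, -0.0, 14.2]
contact_force: [-0.7, -0.3, -0.0]
gripper_width: 0.0004
```

Call:
{"fn": "servo_tool", "kwargs": {
  "steps": [
    [0,0.4,0,0,0],
    [0,0.4,0,0,0],
    [0,0.4,0,0,0]
  ]
}}

```text
time_s: 4.58
tcp_pos: [0.4656, 0.0287, 0.0924]
eef_rot: [180.0, 0.0, 14.2]
contact_force: [-2.5, -0.5, 0.9]
gripper_width: 0.0006
```

Call:
{"fn": "servo_tool", "kwargs": {
  "steps": [
    [0,0.5,0,0,0],
    [0,0.5,0,0,0]
  ]
}}

```text
time_s: 4.82
tcp_pos: [0.4756, 0.0313, 0.0924]
eef_rot: [180.0, 0.0, 14.2]
contact_force: [-2.4, -1.2, 0.7]
gripper_width: 0.0002
```

Call:
{"fn": "servo_tool", "kwargs": {
  "steps": [
    [0,0.5,0,0,0],
    [0,0.5,0,0,0],
    [0,0.5,0,0,0],
    [0,0.3,0,0,0]
  ]
}}

```text
time_s: 5.32
tcp_pos: [0.4932, 0.0358, 0.0925]
eef_rot: [180.0, 0.0, 14.2]
contact_force: [-2.0, -0.9, -0.9]
gripper_width: 0.0006
```

Call:
{"fn": "servo_tool", "kwargs": {
  "steps": [
    [0,0.3,0,0,0],
    [0,0.3,0,0,0]
  ]
}}

```text
time_s: 5.58
tcp_pos: [0.4988, 0.0372, 0.0925]
eef_rot: [-180.0, 0.0, 14.2]
contact_force: [-2.9, -0.4, -2.3]
gripper_width: 0.0003
```

Call:
{"fn": "servo_tool", "kwargs": {
  "steps": [
    [0,0.3,0,0,0],
    [0,0.2,0,0,0]
  ]
}}

```text
time_s: 5.82
tcp_pos: [0.5016, 0.0379, 0.0924]
eef_rot: [180.0, 0.2, 14.2]
contact_force: [-12.8, 0.5, 9.5]
gripper_width: 0.0005
```

Call:
{"fn": "servo_tool", "kwargs": {
  "steps": [
    [0,0.2,0,0,0],
    [0,0.2,0,0,0]
  ]
}}

```text
time_s: 6.08
tcp_pos: [0.5047, 0.0386, 0.0923]
eef_rot: [180.0, 0.3, 14.2]
contact_force: [-12.2, -0.3, 9.3]
gripper_width: 0.0003
```

Call:
{"fn": "servo_tool", "kwargs": {
  "steps": [
    [0,0.2,0,0,0],
    [0,0.2,0,0,0]
  ]
}}

```text
time_s: 6.32
tcp_pos: [0.5086, 0.0396, 0.0923]
eef_rot: [180.0, 0.3, 14.2]
contact_force: [-13.8, -0.3, 7.4]
gripper_width: 0.0006
```

Call:
{"fn": "servo_tool", "kwargs": {
  "steps": [
    [0,0.2,0,0,0],
    [0,0.2,0,0,0]
  ]
}}

```text
time_s: 6.58
tcp_pos: [0.5133, 0.0408, 0.0923]
eef_rot: [180.0, 0.2, 14.2]
contact_force: [-7.8, -0.8, 3.7]
gripper_width: 0.0004
```

Call:
{"fn": "servo_tool", "kwargs": {
  "steps": [
    [0,0.2,0,0,0],
    [0,0.2,0,0,0]
  ]
}}

```text
time_s: 6.82
tcp_pos: [0.5181, 0.0421, 0.0923]
eef_rot: [-180.0, 0.1, 14.2]
contact_force: [-4.0, -0.4, -0.0]
gripper_width: 0.0001
```

Call:
{"fn": "servo_tool", "kwargs": {
  "steps": [
    [0,0.2,0,0,0],
    [0,0.2,0,0,0]
  ]
}}

```text
time_s: 7.08
tcp_pos: [0.5212, 0.0428, 0.0923]
eef_rot: [180.0, 0.2, 14.2]
contact_force: [-15.0, 0.2, 10.2]
gripper_width: 0.0005
```

Call:
{"fn": "servo_tool", "kwargs": {
  "steps": [
    [0,0.2,0,0,0],
    [0,0.2,0,0,0]
  ]
}}

```text
time_s: 7.32
tcp_pos: [0.5213, 0.0426, 0.0919]
eef_rot: [180.0, 0.6, 14.1]
contact_force: [-27.0, -0.6, 18.5]
gripper_width: 0.0003
```

Call:
{"fn": "servo_tool", "kwargs": {
  "steps": [
    [0,0.2,0,0,0],
    [0,0.1,0,0,0]
  ]
}}

```text
time_s: 7.58
tcp_pos: [0.5214, 0.0423, 0.0915]
eef_rot: [180.0, 0.9, 14.1]
contact_force: [-35.0, -0.2, 25.6]
gripper_width: 0.0005
```

Call:
{"fn": "servo_tool", "kwargs": {
  "steps": [
    [0,-0.4,0,0,0],
    [0,-0.4,0,0,0],
    [0,-0.4,0,0,0],
    [0,-0.8,0,0,0],
    [0,-1.5,0,0,0],
    [0,-1.5,0,0,0],
    [0,0,0,-2,0],
    [0,0,0,0,0]
  ]
}}

```text
time_s: 8.57
tcp_pos: [0.4816, 0.033, 0.114]
eef_rot: [-180.0, -0.2, 14.2]
contact_force: [-0.4, 0.4, 0.2]
gripper_width: 0.0006
```

Run:
```python
from h import *
im=r.capture("scene")[:,:,::-1];crop("s",im,290,180,450,330,5,"pics/s2.png")
s=r.get_state();print(s["time_s"],s["tcp_pos"],s["contact_force"])
```

```text
8.625 [0.48116684 0.03289879 0.11320559] [-1.24114525  0.39432186  0.47746695]
```

View pics/s2.png

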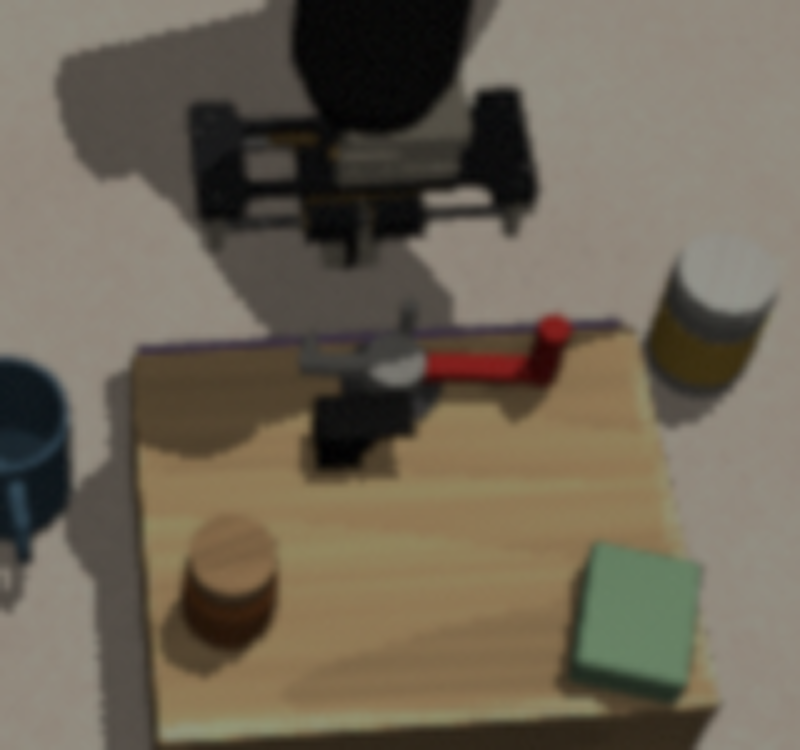

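Call:
{"fn": "servo_tool", "kwargs": {
  "steps": [
    [0,0,0,-4,0],
    [0,0,0,-4,0],
    [0,0,0,-3.5,0],
    [0,0,-3.4,0,0],
    [0,0,-3.4,0,0],
    [0,0,-3.3,0,0],
    [0,3.3,0,0,0],
    [0,3.3,0,0,6]
  ]
}}

```text
time_s: 9.62
tcp_pos: [0.5206, 0.1477, 0.2271]
eef_rot: [-180.0, 0.0, 8.2]
contact_force: [0.5, 0.8, 0.1]
gripper_width: 0.0006
```

Call:
{"fn": "servo_tool", "kwargs": {
  "steps": [
    [0,0,0,2.5,0],
    [0,0,0,2.5,0],
    [0,0,0,1.8,0],
    [0,0,0,0,0]
  ]
}}

```text
time_s: 10.12
tcp_pos: [0.5192, 0.1462, 0.1576]
eef_rot: [179.9, 0.2, 8.2]
contact_force: [0.6, 0.1, 0.5]
gripper_width: 0.0006
```

Run:
```python
from h import *
im=r.capture("scene")[:,:,::-1];crop("s",im,290,180,450,330,5,"pics/s3.png")
s=r.get_state();print(s["time_s"],s["tcp_pos"],s["eef_rot"],s["contact_force"])
```

```text
10.175 [0.52000098 0.14654269 0.15889458] [1.79946368e+02 9.27118439e-02 8.19586997e+00] [-0.16820223 -0.52964682  0.6061613 ]
```

View pics/s3.png

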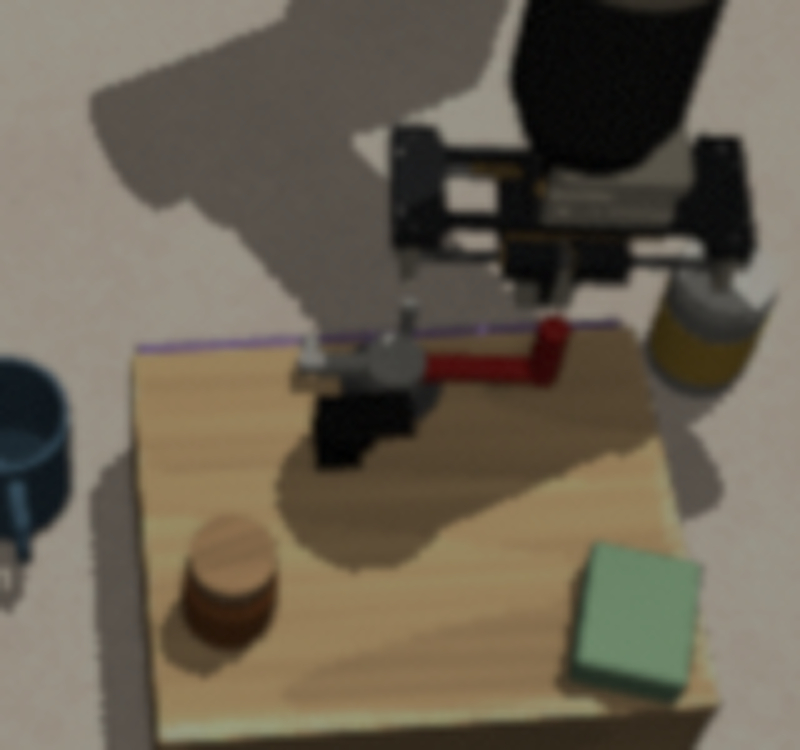

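Fingers are just in front of the knob. Advance to contact.

Call:
{"fn": "servo_tool", "kwargs": {
  "steps": [
    [0,0.5,0,0,0],
    [0,0.5,0,0,0],
    [0,0.3,0,0,0],
    [0,0.3,0,0,0]
  ]
}}

```text
time_s: 10.68
tcp_pos: [0.5366, 0.1492, 0.1597]
eef_rot: [-180.0, -0.0, 8.2]
contact_force: [-1.1, 0.4, 0.4]
gripper_width: 0.0005
```

Call:
{"fn": "servo_tool", "kwargs": {
  "steps": [
    [0,0.3,0,0,1],
    [0,0.3,0,0,1]
  ]
}}

```text
time_s: 10.92
tcp_pos: [0.5415, 0.1504, 0.1595]
eef_rot: [-180.0, 0.1, 6.1]
contact_force: [-6.4, 4.7, 3.1]
gripper_width: 0.0008
```

Call:
{"fn": "servo_tool", "kwargs": {
  "steps": [
    [0,0.7,-0.1,0,5],
    [0,0.7,-0.1,0,5],
    [0,0.7,-0.1,0,5],
    [0,0.7,-0.1,0,5]
  ]
}}

```text
time_s: 11.42
tcp_pos: [0.5702, 0.155, 0.1597]
eef_rot: [-179.9, 0.0, -14.0]
contact_force: [-3.5, 7.8, 1.6]
gripper_width: 0.0005
```

```bash
cat > st.py <<'E'
from h import *
s=r.get_state();p=s["tcp_pos"][:2]-[.568,.0685];psi=np.radians(s["eef_rot"][2])
t=np.array([np.cos(psi),np.sin(psi)]);y=np.array([np.sin(psi),-np.cos(psi)])
f=s["contact_force"];print("t",s["time_s"],"phi",np.degrees(psi)+75.8,"ptool cm",p@t*100,p@y*100,"F",f@np.r_[t,0],f@np.r_[y,0],f[2],"z",s["tcp_pos"][2])
E
python3 st.py
```

```text
t 11.425 phi 61.82777919691207 ptool cm -1.8763385434049749 -8.447455145473315 F -5.293683317100907 -6.673025696499852 1.5640234187505135 z 0.15966576414132735
```

Call:
{"fn": "servo_tool", "kwargs": {
  "steps": [
    [0,0.75,-0.2,0,5],
    [0,0.75,-0.15,0,5],
    [0,0.75,-0.15,0,5],
    [0,0.75,-0.15,0,5]
  ]
}}

```text
time_s: 11.92
tcp_pos: [0.6002, 0.1495, 0.1596]
eef_rot: [-180.0, 0.1, -34.0]
contact_force: [-4.5, 4.6, 2.2]
gripper_width: 0.0004
```

```bash
python3 st.py
```

```text
t 11.925 phi 41.82433125012514 ptool cm -1.8578902070978498 -8.511262733036643 F -6.31558666759916 -1.3042559338480824 2.16643145432032 z 0.15960226318908546
```

Call:
{"fn": "servo_tool", "kwargs": {
  "steps": [
    [0,0.75,-0.15,0,5],
    [0,0.75,-0.15,0,5],
    [0,0.75,-0.15,0,5],
    [0,0.75,-0.15,0,5],
    [0,0.6,-0.12,0,4]
  ]
}}

```text
time_s: 12.55
tcp_pos: [0.6308, 0.1298, 0.1593]
eef_rot: [180.0, 0.1, -58.0]
contact_force: [-3.7, 4.4, 2.1]
gripper_width: 0.0003
```

```bash
python3 st.py
```

```text
t 12.55 phi 17.822690517241767 ptool cm -1.8658797833924108 -8.575190088441161 F -5.679082583559231 0.7733056345905807 2.0657529764895797 z 0.159338921565419
```

Call:
{"fn": "servo_tool", "kwargs": {
  "steps": [
    [0,0.3,-0.06,0,2],
    [0,0.3,-0.06,0,2]
  ]
}}

```text
time_s: 12.8
tcp_pos: [0.635, 0.1252, 0.1593]
eef_rot: [180.0, 0.1, -61.9]
contact_force: [-2.8, 4.3, 1.1]
gripper_width: 0.0004
```

```bash
python3 st.py
```

```text
t 12.8 phi 13.940550448238817 ptool cm -1.8417499082032718 -8.584476573065595 F -5.124657999120234 0.43061902996885904 1.1303107095850269 z 0.15934088885090947
```

Call:
{"fn": "servo_tool", "kwargs": {
  "steps": [
    [0,0.25,-0.03,0,1.7],
    [0,0.25,-0.03,0,1.7]
  ]
}}

```text
time_s: 13.05
tcp_pos: [0.6381, 0.1213, 0.1595]
eef_rot: [-180.0, 0.1, -65.2]
contact_force: [-2.2, 4.7, 0.6]
gripper_width: 0.0006
```

Call:
{"fn": "servo_tool", "kwargs": {
  "steps": [
    [0,0.15,-0.02,0,1],
    [0,0.15,-0.02,0,1]
  ]
}}

```text
time_s: 13.3
tcp_pos: [0.6398, 0.1187, 0.1595]
eef_rot: [-180.0, 0.0, -67.2]
contact_force: [-2.8, 5.3, -0.4]
gripper_width: 0.0004
```

Call:
{"fn": "servo_tool", "kwargs": {
  "steps": [
    [0,0.15,-0.02,0,1],
    [0,0.15,-0.02,0,1]
  ]
}}

```text
time_s: 13.55
tcp_pos: [0.6415, 0.1162, 0.1595]
eef_rot: [-179.9, 0.1, -69.2]
contact_force: [-1.6, 5.0, -1.2]
gripper_width: 0.0003
```

```bash
python3 st.py
```

```text
t 13.55 phi 6.590773903831916 ptool cm -1.8530075419912688 -8.565246365725587 F -5.234933207729823 -0.32225364835668246 -1.1845859086310766 z 0.1594884461479025
```

Call:
{"fn": "servo_tool", "kwargs": {
  "steps": [
    [0,0.15,-0.02,0,1],
    [0,0.15,-0.02,0,1]
  ]
}}

```text
time_s: 13.8
tcp_pos: [0.6431, 0.1136, 0.1595]
eef_rot: [-179.9, 0.1, -71.2]
contact_force: [-1.4, 5.8, -1.4]
gripper_width: 0.0004
```

Call:
{"fn": "servo_tool", "kwargs": {
  "steps": [
    [0,0.15,-0.02,0,1],
    [0,0.15,-0.02,0,1]
  ]
}}

```text
time_s: 14.05
tcp_pos: [0.6445, 0.111, 0.1595]
eef_rot: [-179.9, 0.1, -73.2]
contact_force: [-0.1, 7.1, -1.1]
gripper_width: 0.0002
```

Call:
{"fn": "servo_tool", "kwargs": {
  "steps": [
    [0,0.15,-0.02,0,1],
    [0,0.15,-0.02,0,1]
  ]
}}

```text
time_s: 14.3
tcp_pos: [0.6459, 0.1083, 0.1595]
eef_rot: [-179.9, 0.1, -75.2]
contact_force: [1.0, 5.6, -0.7]
gripper_width: 0.0004
```

Call:
{"fn": "servo_tool", "kwargs": {
  "steps": [
    [0,0.15,-0.02,0,1],
    [0,0.15,-0.02,0,1]
  ]
}}

```text
time_s: 14.55
tcp_pos: [0.6472, 0.1055, 0.1596]
eef_rot: [-179.9, 0.1, -77.2]
contact_force: [1.5, 6.1, -1.2]
gripper_width: 0.0004
```

Call:
{"fn": "servo_tool", "kwargs": {
  "steps": [
    [0,0.15,-0.02,0,1],
    [0,0.15,-0.02,0,1]
  ]
}}

```text
time_s: 14.8
tcp_pos: [0.6484, 0.1027, 0.1596]
eef_rot: [-179.9, 0.1, -79.2]
contact_force: [0.6, 5.3, -1.2]
gripper_width: 0.0006
```

```bash
python3 st.py
```

```text
t 14.8 phi -3.3986586085913615 ptool cm -1.8560077949854314 -8.539835724197655 F -5.116249054390149 -1.5473468794301404 -1.1611342476930289 z 0.159599235694979
```

Call:
{"fn": "servo_tool", "kwargs": {
  "steps": [
    [0,0.15,-0.02,0,1],
    [0,0.15,-0.02,0,1]
  ]
}}

```text
time_s: 15.05
tcp_pos: [0.6495, 0.0999, 0.1596]
eef_rot: [-179.9, 0.1, -81.2]
contact_force: [1.0, 6.2, -0.9]
gripper_width: 0.0006
```

Call:
{"fn": "servo_tool", "kwargs": {
  "steps": [
    [0,0.15,-0.02,0,1],
    [0,0.15,-0.02,0,1]
  ]
}}

```text
time_s: 15.3
tcp_pos: [0.6504, 0.0979, 0.1596]
eef_rot: [-179.8, 0.2, -83.2]
contact_force: [0.8, 11.1, -1.3]
gripper_width: 0.0002
```

Call:
{"fn": "servo_tool", "kwargs": {
  "steps": [
    [0,0.15,-0.02,0,1],
    [0,0.15,-0.02,0,1]
  ]
}}

```text
time_s: 15.55
tcp_pos: [0.651, 0.0971, 0.1595]
eef_rot: [-179.8, 0.3, -85.2]
contact_force: [-2.5, 21.1, -0.3]
gripper_width: 0.0007
```

```bash
python3 st.py
```

```text
t 15.55 phi -9.361954969747643 ptool cm -2.1511404499263884 -8.51405947588868 F -21.22487722478602 0.7269999546354322 -0.3301149359451133 z 0.15954308204940984
```

Call:
{"fn": "servo_tool", "kwargs": {
  "steps": [
    [0,0.1,0,0,0],
    [0,0,0,0,0],
    [0,0,0,0,0]
  ]
}}

```text
time_s: 15.92
tcp_pos: [0.651, 0.097, 0.1596]
eef_rot: [-179.8, 0.4, -85.1]
contact_force: [-2.4, 20.6, -0.2]
gripper_width: -0.0
```

Call:
{"fn": "servo_tool", "kwargs": {
  "steps": [
    [0,0.1,0,0,0],
    [0,0,0,0,0]
  ]
}}

```text
time_s: 16.18
tcp_pos: [0.6512, 0.0968, 0.1596]
eef_rot: [-179.7, 0.4, -85.1]
contact_force: [-3.6, 23.4, -0.3]
gripper_width: 0.0003
```

```bash
python3 st.py
```

```text
t 16.175 phi -9.285988929232545 ptool cm -2.107190569111495 -8.527016803543269 F -23.653898045239877 1.5917148810709882 -0.2893124119504701 z 0.15963716420969026
```

Firm against the stop. Back straight off (−x tool), then up.

Call:
{"fn": "servo_tool", "kwargs": {
  "steps": [
    [0,-0.2,0,0,0],
    [0,-0.3,0,0,0],
    [0,-0.5,0,0,0],
    [0,-1,0,0,0],
    [0,0,0,-3,0],
    [0,0,0,-4,0],
    [0,0,0,-4,0],
    [0,0,0,0,0]
  ]
}}

```text
time_s: 17.18
tcp_pos: [0.65, 0.1109, 0.2738]
eef_rot: [-179.6, 0.1, -85.2]
contact_force: [-0.1, -0.4, -0.5]
gripper_width: 0.0003
```

Call:
{"fn": "servo_tool", "kwargs": {
  "steps": [
    [0,-4,0,-2,0],
    [0,-4,0,0,0],
    [0,-4,0,0,0],
    [0,-4,0,0,0],
    [0,-4,0,0,0],
    [0,-3,0,0,0],
    [0,0,0,0,0]
  ]
}}

```text
time_s: 18.05
tcp_pos: [0.6286, 0.3418, 0.2882]
eef_rot: [179.9, -0.1, -85.1]
contact_force: [0.3, -0.2, -0.9]
gripper_width: 0.0007
```

```bash
python3 st.py
python3 - <<'E'
from h import *
im=r.capture("scene")[:,:,::-1];crop("s",im,290,200,450,350,5,"pics/s4.png")
im=r.capture("top")[:,:,::-1];crop("s",im,200,140,360,290,5,"pics/t4.png")
E
```

```text
t 18.05 phi -9.2914762568942 ptool cm -26.716438362631813 -8.373269966751812 F 0.20160100179234836 -0.24665917002834592 -0.9410275849827328 z 0.2882242582860446
```

View pics/s4.png

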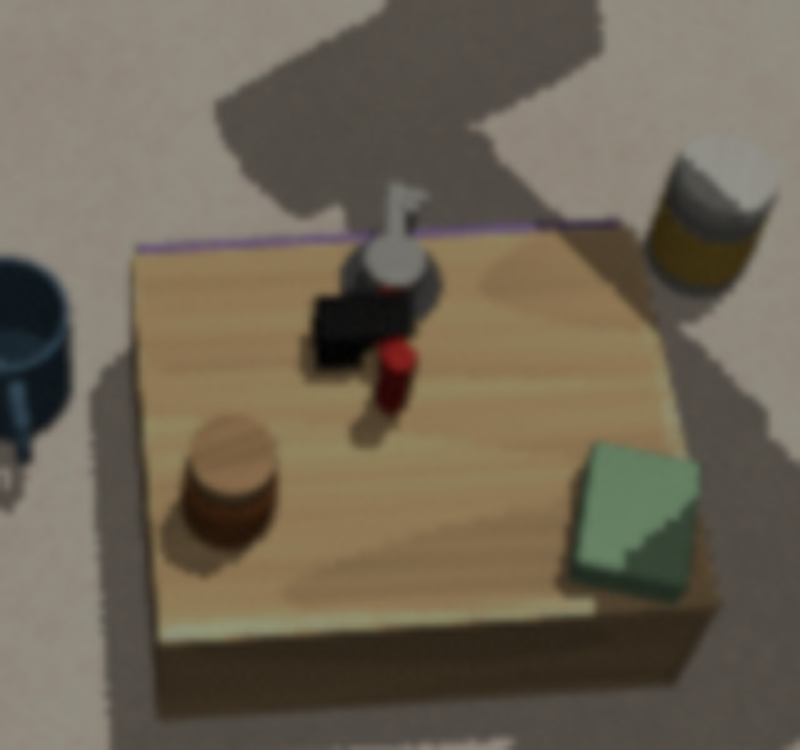

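View pics/t4.png

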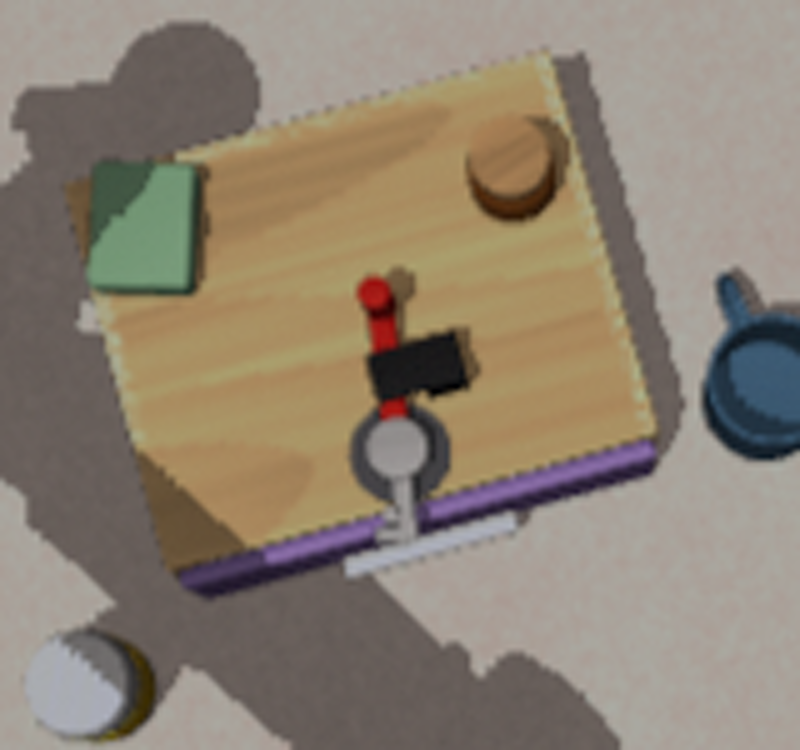

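Run:
```python
from h import *
T=lambda x,y:((x+.5)/5-.5+200,(y+.5)/5-.5+140)
S=lambda x,y:((x+.5)/5-.5+290,(y+.5)/5-.5+200)
th=np.radians(14.2);R=np.array([[np.cos(th),-np.sin(th)],[np.sin(th),np.cos(th)]]);loc=lambda p:R.T@(p[:2]-[.6555,.0905])
k=tri(S(400,352),T(375,292));l=loc(k);print(k,l,np.degrees(np.arctan2(l[1],l[0]+.09)))
for p in((195,598),(658,462)):print(loc(px2plane("top",T(*p),.112)))
r.close_job()
```

```text
[0.65173611 0.07711224 0.18509832] [-0.00693301 -0.01205539] -8.257599620961871
[-0.13929412  0.13823305]
[-0.1353801  -0.14463461]
the job is handed in; nothing more can be done
```

The drawer is home and the lever is turned against its stop, with its claw over the drawer's keeper pin. I handed the job in at about 18 s with the arm clear and touching nothing. No verdict is reported.

- **Drawer:** I pushed it in at about 16–40 mm/s, slowing near the catch, with closed fingers on the face. The catch resisted with about 12–14 N in total and then let go. The drawer stopped dead at home, and I pressed it there up to about 35 N horizontally (43 N including an upward 26 N on the fingers). The last picture puts the face 135–139 mm in front of the chest's centre, against 132 mm expected. I put that gap down to reading the panel's edge.
- **Lever:** I swung it by the knob at about 5–7 N. It met the stop at roughly −6 to −8° to the chest's +x, and I pressed up to 24 N, under the 40 N limit. At that load it moved only 0.1–0.2 mm, and I then backed straight off. The last picture gives about −8.3° for the handle, with the bar under the cover's roof and the claw around the pin.
- **Other things:** The jar, pad, tin and mug look unmoved in the final pictures. I did not check the foam, block, slab and brush again, but the arm did not go near them low down.

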